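# Take the middle reference-block case from the rack

### The arm

A 6-joint arm with a two-finger parallel gripper is mounted at the origin on the work surface. World frame = base frame: x ahead of the robot, y to its left, z up, the work surface at z = 0. Lengths are in mm, angles in rad, forces in N, time in s.
With the tool pointing down it reaches from about 400 to 925 mm from the base axis. Payload 12.5 kg.
Tool frame: the origin (TCP) lies at the very end of the fingers, on their centre line; the grasp point (between the pads) lies env.grip_point_offset behind it (env.grip_point_offset is the distance from the TCP to the grasp point, in mm); y points along the fingers, z is the direction in which the jaws open and shut, and the axes are right-handed (so a half turn about y gives the same grasp; the last joint's range is limited). The gripper opens to 95 mm and grips with 3 to 60 N. Pads are 20 mm wide; open, the fingers measure 119 mm over their backs; the gripper's body (75 mm by 180 mm) begins 59 mm behind the grasp point.
Start: joints at [-1.344, 0.491, 1.559, -0, 1.092, -0.106], TCP at [204.205, -590.717, 214.661] pointing down, gripper open.
Joint ranges: [-3.1, 3.1], [-0.84, 2.19], [0.05, 2.79], [-1.13, 4.28], [0.06, 2.93], [-2.69, 2.69]. Speed limits (rad/s): [2.22, 2.22, 2.79, 3.14, 3.14, 3.14].

### API

Orientations are given as [roll, pitch, yaw] about the fixed x, y, z axes, in that order (R = Rz(yaw) Ry(pitch) Rx(roll)).
In Python, from cell import readout, read_camera, env, nets gives the robot as it stands.
- The arm moves only by the tool apply_moves, never from a script. Its argument "increments" is a list of rows, each a list of 3 entries, a list of its own where there are three numbers: the shift along the tool's x, y, z in cm, then the turn, a rotation vector about the tool's x, y, z in degrees, then the finger opening in cm, from 0 to 9.51. A call has exactly 5 rows; each row shifts and turns the pose as measured when the row begins, along the tool's axes as they then stand; what a row does not reach is not made up. A row lasts 1/8 s, in which the tool goes at most 62.5 mm and 10.7 degrees, less where a joint would pass 70% of its speed; a pose out of reach is approached as far as the arm can. A call with a gripper value outside its range is refused whole. The fingers move at their own pace and stop on an object; the grip force is fixed at half the most. Time passes only in rows, so rows that do not move let the fingers close, or fill a call up. It gives the time, the measured TCP pose, the force and the opening at its end, in the units of the state.
- readout.state(): the state, without advancing time (a new reading comes with each control period).
- read_camera(name): name is "scene" or "top" or "wrist"; returns a dict with "img" (384x512x3 uint8, red, green, blue), "vfov" (degrees; the focal length in pixels is half the picture's height over the tangent of half this angle, whatever the lens; pixels are square), "cx", "cy" (the principal point, pixels), "distortion" ([k1, k2, p1, p2, k3] as OpenCV has them; the pictures are not rectified), "rvec" (rotation vector, rad) and "tvec" (3), from world to camera coordinates, as OpenCV has them; the wrist camera has in their place "mount" (4x4, takes a point from camera to tool coordinates, whose origin is the TCP and whose axes are the tool frame's). Camera axes: x right, y down, z forward; pixel columns grow to the right and rows downward; lengths in mm; the calibration is good to about 2 mm. A picture is of the moment at which its call begins: read the wrist's pose just before it. There is no depth.
- env.job_done(): hands the job in, once; it reports no verdict.
Trained networks look in a picture, given as the dict that the camera call returned (one of the last four; its "shot" number tells which), for a name from the list of things; names that differ only in an ending like _2 or _b are one class to them, and where a whole thing is asked for, a point or a joint stands for the part that bears it (a point fixed in the world has none). Each returns a list of dicts, best first, with "confidence" (0 to 1); they miss things now and then, are a little off and sometimes report something else, mostly with a low value. They report only what shows in the picture. A call takes as long as a camera call. They do not tell look-alikes from the thing itself.
- nets.look_for(picture, thing): "point" ([x, y, z] in mm, in the coordinates of the camera as it stood for that picture, good to about 4 mm: the middle of the surface that is visible of it).
- nets.mark_of(picture, thing): "point" ([x, y, z] in mm, in the coordinates of the camera as it stood for that picture, good to about 4 mm: a listed point, or the origin of a listed thing).
The state is a dict: "t": time; "joints": joint angles; "qvel": joint speeds; "tau": joint torques, N m; "eef_pos": TCP position; "tcp_rot": TCP orientation; "ft_force": force on the tool from outside, world axes, zero at the start; "moment": the same for the moment, N m; "opening": opening from 0.0 (shut) to 1.0 (fully open).
Only numpy, scipy, OpenCV 4.12 (cv2) and the standard library are available. Lean on these libraries where they do the work, as an engineer would, in place of code of your own. Each camera call takes 0.05 s, during which the arm holds its last target. There are 200 camera calls.

### The job

Take the middle one of the five blue test-block cases out of the packed rack: by its handle, tip it forward over the rack's front lip, towards the robot, then pull it free. Set it down gently, standing upright in the middle of the light brown cork mat, and let go, leaving its two neighbours standing in their places.

Things in the scene. Friction and masses are not known exactly. Their poses are not given: they have to be found in the camera images.
- case_mid_center (a point): the wanted case, third of five in a row: upright blue box, 100 mm deep (x), 40 wide (y), 110 high (z), about 0.5 kg, black bow handle on top. Point at the box's centre, 55 mm above its underside; x points into the rack, away from the robot; z up. The handle's grip is a level bar 44 mm long (x), 12 thick (y), 18 high; its centre is 93 mm above and 10 mm in front (-x) of the point, 29 mm free below the bar
- case_left_center (a point): neighbour on the wanted case's left (+y): same blue box, flat lid without handle; the point at its centre, same axes. All five cases stand 1.5 mm apart on the 8 mm thick floor of a white rack fixed to the bench; the two end cases have the same handle as the wanted one, 83 mm to either side of it
- case_right_center (a point): neighbour on its right (-y), likewise. The rack: 3 mm before the cases' feet a lip 12 mm high stops them sliding out, so a case drawn forward by its handle tips about its lower front edge; back wall 3 mm behind. A 6 mm thick strap 32 mm above the lids covers their rear 20 mm: it stops a straight lift; a case tipped 15 degrees or more clears it if drawn up and forward together
- mat_top (a point): light brown cork mat lying fixed on the green bench, left or right of the rack, 160 x 120 mm (x, y) and 4 mm thick. Point at the middle of its upper face; z up.
Not all that is in view belongs to the job. Of the things shaped like the part that bears mat_top, the cork one is meant. What is shaped like the part that bears case_left_center but turquoise is not meant.

How it is judged:
By the outcome, as a careful person would: the job done as asked, in the order asked, and still so for the second after the job is handed in, with the robot touching nothing.
It also fails if it takes over 42 s, if anything falls off the work surface, if the arm or the gripper's body presses on something with over 40 N, if the wrist force passes 120 N, or if a joint passes its speed limit or range.

## Working session

There is one attempt and no reset: what is moved stays moved. The work goes in short steps, Python scripts to look and compute and a tool call to move; the robot and the scene stay as the last step left them, time stands still between calls to the robot, and variables do not carry over. Pictures are saved under pics/ and viewed, about 8 in all and at most 12, crops included, and the job is handed in when it is done.

Besides the shell and the picture viewer there is one more tool, called after ">>>" as a command line: name --argument value ..., lists and objects as JSON in quotes. apply_moves: Moves the arm, as the interface text tells. Its arguments: {"type":"object","properties":{"increments":{"type":"array"}},"required":["increments"]}

```bash
ls; mkdir -p pics
cat > h.py <<'E'
import numpy as np, cv2
from cell import readout, read_camera, env, nets
from scipy.spatial.transform import Rotation as R
def cam2world(p,pt):
    M,_=cv2.Rodrigues(np.array(p["rvec"],float)); return M.T@(np.array(pt)-np.array(p["tvec"]).ravel())
def K(p):
    f=p["img"].shape[0]/2/np.tan(np.radians(p["vfov"])/2); return np.array([[f,0,p["cx"]],[0,f,p["cy"]],[0,0,1.]])
def pix2plane(p,uv,z):
    n=cv2.undistortPoints(np.array([[uv]],float),K(p),np.array(p["distortion"],float))[0,0]
    M,_=cv2.Rodrigues(np.array(p["rvec"],float)); c=-M.T@np.array(p["tvec"]).ravel(); d=M.T@np.array([*n,1])
    return c+d*(z-c[2])/d[2]
def proj(p,pts):
    return cv2.projectPoints(np.array(pts,float),np.array(p["rvec"],float),np.array(p["tvec"],float),K(p),np.array(p["distortion"],float))[0][:,0]
def save(p,n,s=1.5): cv2.imwrite("pics/"+n,cv2.resize(p["img"][:,:,::-1],None,fx=s,fy=s))
E
python3 - <<'E'
from h import *
print(readout.state(), env.grip_point_offset)
for c in("scene","top"):
    p=read_camera(c); save(p,c+"0.png")
    for t in("case_mid_center","case_left_center","case_right_center","mat_top"):
        for f in(nets.mark_of,):
            for d in f(p,t): print(c,t,round(d["confidence"],2),cam2world(p,d["point"]).round(1), proj(p,[cam2world(p,d["point"])]).round(0))
E
```

```text
pics
{'t': 0.0, 'joints': array([-1.34359157e+00,  4.91588841e-01,  1.55946523e+00,  9.60287825e-06,
        1.09173278e+00, -1.05611607e-01]), 'qvel': array([-0.00105203,  0.00010744,  0.00063871, -0.00119647,  0.00045145,
       -0.00059448]), 'tau': array([-1.45575115e-03, -6.12648511e+01, -2.58188814e+01,  6.92610419e-02,
        4.81586263e-02, -5.84447912e-05]), 'eef_pos': array([ 204.14926194, -590.44317574,  214.03813606]), 'tcp_rot': array([-1.57198298e+00,  1.34356166e-04, -2.80878080e+00]), 'ft_force': array([-0.1985802 , -1.52071966, -0.67783855]), 'moment': array([ 0.00436481, -0.01547289, -0.02067529]), 'opening': 0.9997335524211843} 18.8
scene case_mid_center 0.66 [615.6  24.3  58.5] [[275. 219.]]
scene case_left_center 0.81 [612.1  64.7  64.4] [[288. 217.]]
scene case_left_center 0.57 [783.8 105.3  52. ] [[309. 273.]]
scene case_right_center 0.77 [617.2 -19.2  61.8] [[260. 219.]]
scene mat_top 0.77 [ 444.  -310.     0.7] [[167. 185.]]
scene mat_top 0.59 [ 219.1 -391.5   -1.2] [[148. 134.]]
scene mat_top 0.33 [617.3 -20.8  60.8] [[259. 220.]]
top case_mid_center 0.91 [616.7  21.9  58.6] [[244. 147.]]
top case_left_center 0.72 [786.5 106.1  54.6] [[218.  95.]]
top case_left_center 0.59 [606.7  66.6  62.4] [[230. 150.]]
top case_right_center 0.8 [617.3 -19.   64.3] [[257. 146.]]
top mat_top 0.92 [ 443.3 -311.2    4.6] [[347. 202.]]
top mat_top 0.61 [ 216.7 -390.5    3.2] [[372. 272.]]
```

```bash
python3 -c "
import cv2,numpy as np
a=cv2.imread('pics/scene0.png');b=cv2.imread('pics/top0.png')
print(a.shape)"
```

```text
(576, 768, 3)
```

View pics/scene0.png

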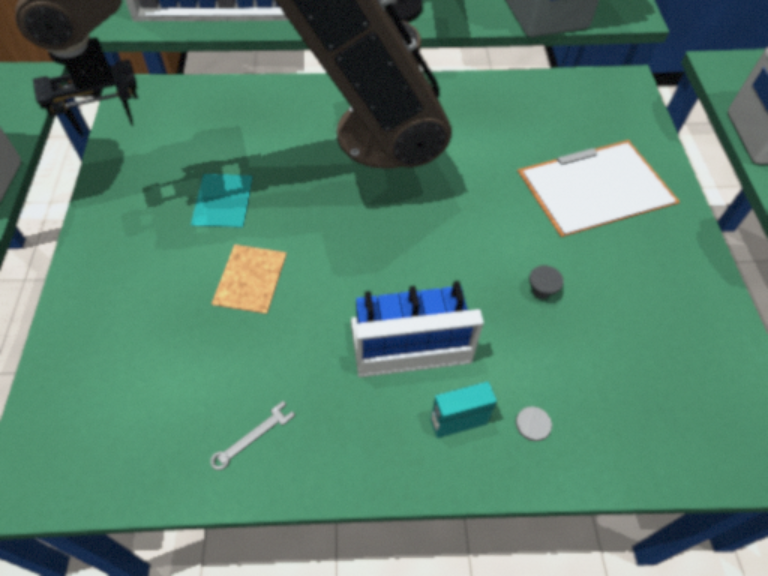

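View pics/top0.png

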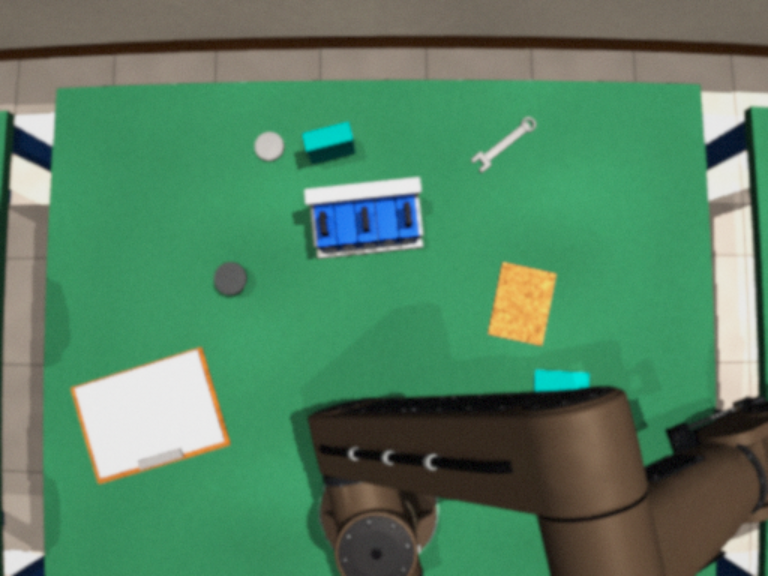

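```bash
cat >> h.py <<'E'
def pose(s=None):
    s=s or readout.state(); return np.array(s["eef_pos"]),R.from_euler("xyz",s["tcp_rot"])
def rows(pt,Rt,n,op,start=None):
    "straight-line rows for target pose; prints increments (cm, deg, cm) in tool axes"
    p,r=start or pose(); rv=(r.inv()*Rt).as_rotvec()/n; d=(pt-p)/n; out=[]
    for i in range(n):
        out.append([[round(float(x),2) for x in r.inv().apply(d)/10],[round(float(x),2) for x in np.degrees(rv)],op]); r=r*R.from_rotvec(rv)
    for i in range(0,n,5): print(str(out[i:i+5]).replace(" ",""))
def tool(yaw,tilt=0):
    "pointing down, yaw deg, tilt: top towards -x of case"
    return R.from_euler("z",yaw,degrees=True)*R.from_euler("y",-tilt,degrees=True)*R.from_euler("x",-90,degrees=True)
def wcam(p,st):
    "wrist picture -> add rvec/tvec"
    T=np.eye(4);T[:3,:3]=st[1].as_matrix();T[:3,3]=st[0]; W=np.linalg.inv(T@np.array(p["mount"]))
    p["rvec"]=cv2.Rodrigues(W[:3,:3])[0];p["tvec"]=W[:3,3]; return p
E
python3 - <<'E'
from h import *
p=read_camera("wrist"); print(np.array(p["mount"]).round(3),p["vfov"])
for y in(5,-175):
    print(y); rows(np.array([570,22,330.]),tool(y),15,9.5)
    p_,r=pose(); print((r.inv()*tool(y)).as_rotvec(degrees=True))
E
```

```text
[[ 1.00000e-03  9.70000e-01  2.42000e-01 -6.69120e+01]
 [-0.00000e+00 -2.42000e-01  9.70000e-01 -1.69911e+02]
 [ 1.00000e+00 -1.00000e-03  0.00000e+00  1.30400e+00]
 [ 0.00000e+00  0.00000e+00  0.00000e+00  1.00000e+00]] 71.75058635213836
5
[[[-3.64,-0.77,-3.06],[-0.0,-11.06,0.0],9.5],[[-4.16,-0.77,-2.31],[-0.0,-11.06,0.0],9.5],[[-4.53,-0.77,-1.47],[-0.0,-11.06,0.0],9.5],[[-4.72,-0.77,-0.57],[-0.0,-11.06,0.0],9.5],[[-4.74,-0.77,0.34],[-0.0,-11.06,0.0],9.5]]
[[[-4.59,-0.77,1.25],[-0.0,-11.06,0.0],9.5],[[-4.27,-0.77,2.11],[-0.0,-11.06,0.0],9.5],[[-3.78,-0.77,2.89],[-0.0,-11.06,0.0],9.5],[[-3.16,-0.77,3.56],[-0.0,-11.06,0.0],9.5],[[-2.42,-0.77,4.1],[-0.0,-11.06,0.0],9.5]]
[[[-1.59,-0.77,4.49],[-0.0,-11.06,0.0],9.5],[[-0.7,-0.77,4.71],[-0.0,-11.06,0.0],9.5],[[0.22,-0.77,4.75],[-0.0,-11.06,0.0],9.5],[[1.13,-0.77,4.62],[-0.0,-11.06,0.0],9.5],[[1.99,-0.77,4.32],[-0.0,-11.06,0.0],9.5]]
[-9.58733031e-04 -1.65931613e+02  7.71075148e-03]
-175
[[[-3.64,-0.77,-3.06],[-0.0,0.94,-0.0],9.5],[[-3.59,-0.77,-3.12],[-0.0,0.94,-0.0],9.5],[[-3.54,-0.77,-3.18],[-0.0,0.94,-0.0],9.5],[[-3.48,-0.77,-3.24],[-0.0,0.94,-0.0],9.5],[[-3.43,-0.77,-3.3],[-0.0,0.94,-0.0],9.5]]
[[[-3.38,-0.77,-3.35],[-0.0,0.94,-0.0],9.5],[[-3.32,-0.77,-3.41],[-0.0,0.94,-0.0],9.5],[[-3.27,-0.77,-3.46],[-0.0,0.94,-0.0],9.5],[[-3.21,-0.77,-3.51],[-0.0,0.94,-0.0],9.5],[[-3.15,-0.77,-3.56],[-0.0,0.94,-0.0],9.5]]
[[[-3.09,-0.77,-3.62],[-0.0,0.94,-0.0],9.5],[[-3.03,-0.77,-3.67],[-0.0,0.94,-0.0],9.5],[[-2.97,-0.77,-3.72],[-0.0,0.94,-0.0],9.5],[[-2.91,-0.77,-3.76],[-0.0,0.94,-0.0],9.5],[[-2.85,-0.77,-3.81],[-0.0,0.94,-0.0],9.5]]
[-5.29822667e-03  1.40683869e+01 -6.58766519e-04]
```

Run:
```python
from h import *
rows(np.array([560,22,330.]),tool(5),20,9.5)
```

```text
[[[-2.68,-0.58,-2.31],[-0.0,-8.3,0.0],9.5],[[-2.99,-0.58,-1.9],[-0.0,-8.3,0.0],9.5],[[-3.23,-0.58,-1.45],[-0.0,-8.3,0.0],9.5],[[-3.41,-0.58,-0.97],[-0.0,-8.3,0.0],9.5],[[-3.51,-0.58,-0.47],[-0.0,-8.3,0.0],9.5]]
[[[-3.54,-0.58,0.04],[-0.0,-8.3,0.0],9.5],[[-3.5,-0.58,0.55],[-0.0,-8.3,0.0],9.5],[[-3.38,-0.58,1.05],[-0.0,-8.3,0.0],9.5],[[-3.2,-0.58,1.53],[-0.0,-8.3,0.0],9.5],[[-2.94,-0.58,1.97],[-0.0,-8.3,0.0],9.5]]
[[[-2.63,-0.58,2.38],[-0.0,-8.3,0.0],9.5],[[-2.25,-0.58,2.73],[-0.0,-8.3,0.0],9.5],[[-1.84,-0.58,3.03],[-0.0,-8.3,0.0],9.5],[[-1.38,-0.58,3.26],[-0.0,-8.3,0.0],9.5],[[-0.9,-0.58,3.43],[-0.0,-8.3,0.0],9.5]]
[[[-0.39,-0.58,3.52],[-0.0,-8.3,0.0],9.5],[[0.12,-0.58,3.54],[-0.0,-8.3,0.0],9.5],[[0.63,-0.58,3.49],[-0.0,-8.3,0.0],9.5],[[1.13,-0.58,3.36],[-0.0,-8.3,0.0],9.5],[[1.6,-0.58,3.16],[-0.0,-8.3,0.0],9.5]]
```

>>> apply_moves --increments '[[[-2.7,-0.6,-2.3],[0,-8.3,0],9.5],[[-3.0,-0.6,-1.9],[0,-8.3,0],9.5],[[-3.2,-0.6,-1.5],[0,-8.3,0],9.5],[[-3.4,-0.6,-1.0],[0,-8.3,0],9.5],[[-3.5,-0.6,-0.5],[0,-8.3,0],9.5]]'

```text
t: 1.18
eef_pos: [292.3, -433.5, 244.6]
tcp_rot: [-1.571, 0.0, -2.066]
ft_force: [1.4, 0.7, -0.1]
opening: 0.998
```

>>> apply_moves --increments '[[[-3.5,-0.6,0.0],[0,-8.3,0],9.5],[[-3.5,-0.6,0.6],[0,-8.3,0],9.5],[[-3.4,-0.6,1.0],[0,-8.3,0],9.5],[[-3.2,-0.6,1.5],[0,-8.3,0],9.5],[[-3.0,-0.6,2.0],[0,-8.3,0],9.5]]'

```text
t: 1.8
eef_pos: [378.2, -271.9, 276.4]
tcp_rot: [-1.57, -0.001, -1.317]
ft_force: [0.1, -0.1, -0.1]
opening: 0.998
```

>>> apply_moves --increments '[[[-2.6,-0.6,2.4],[0,-8.3,0],9.5],[[-2.3,-0.6,2.7],[0,-8.3,0],9.5],[[-1.8,-0.6,3.0],[0,-8.3,0],9.5],[[-1.4,-0.6,3.3],[0,-8.3,0],9.5],[[-0.9,-0.6,3.4],[0,-8.3,0],9.5]]'

```text
t: 2.42
eef_pos: [460.6, -108.7, 308.3]
tcp_rot: [-1.571, -0.004, -0.568]
ft_force: [0.3, 0.2, 0.1]
opening: 1.003
```

>>> apply_moves --increments '[[[-0.4,-0.6,3.5],[0,-8.3,0],9.5],[[0.1,-0.6,3.5],[0,-8.3,0],9.5],[[0.6,-0.6,3.5],[0,-8.3,0],9.5],[[1.1,-0.6,3.4],[0,-8.3,0],9.5],[[1.6,-0.6,3.2],[0,-8.3,0],9.5]]'

```text
t: 3.05
eef_pos: [537.9, 57.6, 340.0]
tcp_rot: [-1.574, -0.004, 0.181]
ft_force: [0.2, -0.2, -0.0]
opening: 0.998
```

Run:
```python
from h import *
s=readout.state(); print(s["eef_pos"],s["tcp_rot"],s["joints"])
st=pose(s); p=wcam(read_camera("wrist"),st); save(p,"w1.png")
for f in(nets.mark_of,nets.look_for):
  for t in("case_mid_center","case_left_center","case_right_center"):
    for d in f(p,t): w=cam2world(p,d["point"]);print(t,round(d["confidence"],2),w.round(1), proj(p,[w]).round(0))
```

```text
[537.94895422  57.6085462  339.99744639] [-1.57416963 -0.0043941   0.18088959] [-0.01418233  0.26088791  1.58151846 -0.00255468  1.29422252 -1.76516934]
case_mid_center 0.74 [615.5  19.6  64.3] [[226. 203.]]
case_left_center 0.66 [782.5 103.7  54.3] [[256. 288.]]
case_mid_center 0.79 [593.8  18.8 121.1] [[224. 201.]]
case_left_center 0.97 [761.3  97.4  55.6] [[254. 279.]]
case_left_center 0.87 [593.8  57.5 113. ] [[249. 203.]]
case_right_center 0.93 [606.7 -21.8 119.6] [[196. 204.]]
```

View pics/w1.png

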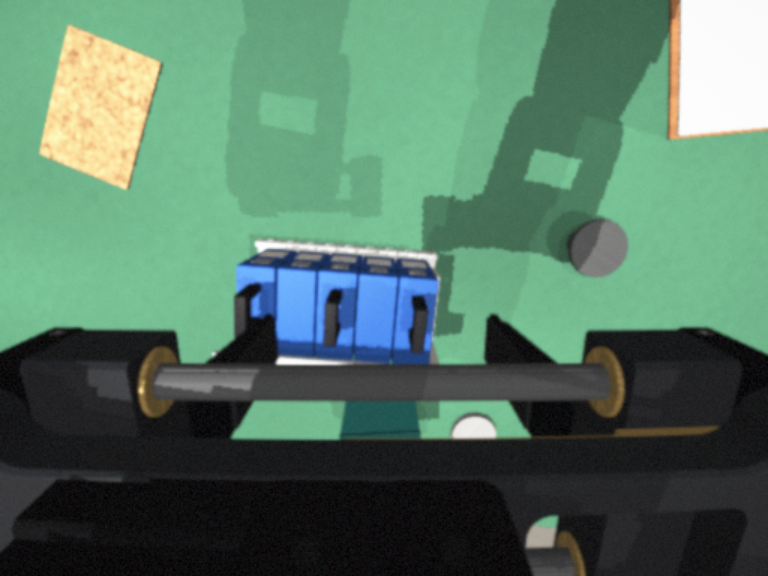

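```bash
cat >> h.py <<'E'
def model(x,y,z,yaw):
    c=np.array([x,y,z]); r=R.from_euler("z",yaw,degrees=True); L=[]
    for k in(-2,-1,0,1,2):
        o=np.array([0,41.5*k,0])
        q=[(-50,-20,55),(50,-20,55),(50,20,55),(-50,20,55)]
        L.append([c+r.apply(o+np.array(a)) for a in q])
        if k%2==0: L.append([c+r.apply(o+np.array(a)) for a in [(-32,-6,102),(12,-6,102),(12,6,102),(-32,6,102)]])
    return L
def overlay(p,L,box,s,name):
    x0,y0,x1,y1=box; im=cv2.resize(p["img"][y0:y1,x0:x1,::-1],None,fx=s,fy=s,interpolation=cv2.INTER_CUBIC).copy()
    for q in L:
        u=((proj(p,q)-[x0,y0]+.5)*s*16).astype(int); cv2.polylines(im,[u.reshape(-1,1,2)],True,(0,255,255),1,cv2.LINE_AA,4)
    cv2.imwrite("pics/"+name,im)
E
python3 - <<'E'
from h import *
st=pose(); p=wcam(read_camera("wrist"),st)
overlay(p,model(616,21,63,5),(150,155,300,245),5,"w2.png")
t=read_camera("top"); print(pix2plane(t,(522/1.5,303/1.5),4))
import pickle; pickle.dump((p,t),open("a.pkl","wb"))
E
```

```text
[ 443.11368167 -313.94674666    4.        ]
```

View pics/w2.png

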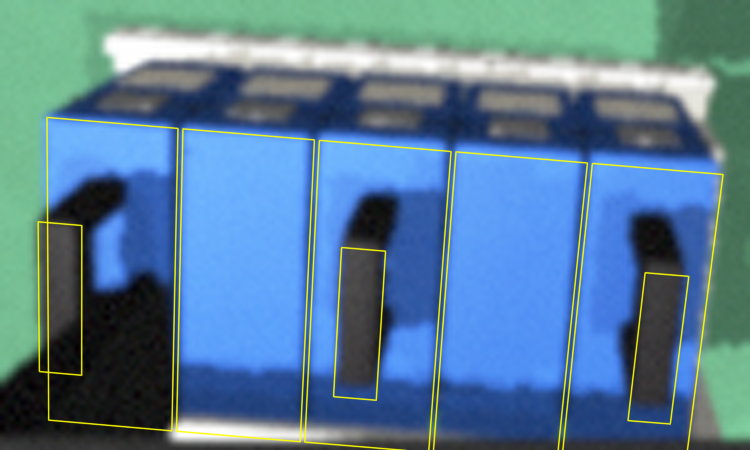

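Run:
```python
from h import *
rows(np.array([602,20.3,215.]),tool(5),5,5)
```

```text
[[[1.14,2.5,-0.91],[0.04,1.0,0.05],5],[[1.16,2.5,-0.89],[0.04,1.0,0.05],5],[[1.18,2.5,-0.87],[0.04,1.0,0.05],5],[[1.19,2.5,-0.86],[0.04,1.0,0.05],5],[[1.21,2.5,-0.84],[0.04,1.0,0.05],5]]
```

>>> apply_moves --increments '[[[1.2,2.5,-0.9],[0,1.0,0],5],[[1.2,2.5,-0.9],[0,1.0,0],5],[[1.2,2.5,-0.9],[0,1.0,0],5],[[1.2,2.5,-0.9],[0,1.0,0],5],[[1.2,2.5,-0.8],[0,1.0,0],5]]'

```text
t: 4.12
eef_pos: [605.2, 16.0, 214.5]
tcp_rot: [-1.574, -0.01, 0.078]
ft_force: [-0.4, -0.3, -0.1]
opening: 0.548
```

Run:
```python
from h import *
read_camera("top") 
s=readout.state(); st=pose(s); p=wcam(read_camera("wrist"),st); print(s["eef_pos"],s["tcp_rot"],s["opening"])
overlay(p,model(612,21,63,5),(150,150,310,270),5,"w3.png")
rows(np.array([602,20.3,215.]),tool(5),1,5)
for d in nets.mark_of(p,"case_mid_center"): print(d["confidence"],cam2world(p,d["point"]))
```

```text
[605.21303988  15.22960988 211.0442637 ] [-1.5740163  -0.00601027  0.07669274] 0.5428183057482933
[[[-0.21,-0.24,0.47],[0.18,-0.53,0.32],5]]
```

View pics/w3.png

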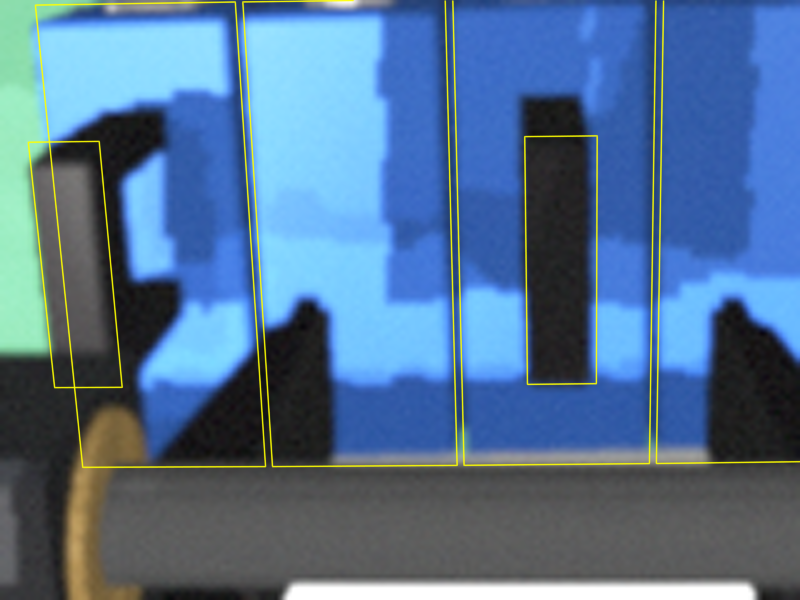

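Run:
```python
from h import *
rows(np.array([602,20.4,190.]),tool(5),5,5); print(readout.state()["eef_pos"])
```

```text
[[[-0.05,0.49,0.09],[0.04,-0.1,0.08],5],[[-0.05,0.49,0.09],[0.04,-0.1,0.08],5],[[-0.04,0.49,0.09],[0.04,-0.1,0.08],5],[[-0.04,0.49,0.09],[0.04,-0.1,0.08],5],[[-0.04,0.49,0.09],[0.04,-0.1,0.08],5]]
[604.48019862  16.2512782  214.34977814]
```

>>> apply_moves --increments '[[[-0.1,1.2,0.2],[0,-0.2,0.1],5],[[-0.1,1.0,0.2],[0,-0.2,0.1],5],[[0,0.3,0.1],[0,0,0.1],5],[[0,0,0],[0,0,0],5],[[0,0,0],[0,0,0],5]]'

```text
t: 4.9
eef_pos: [601.7, 22.0, 190.9]
tcp_rot: [-1.575, -0.005, 0.087]
ft_force: [-0.3, 0.2, -0.6]
opening: 0.527
```

```bash
cat >> h.py <<'E'
def avg(n=4):
    P=[];E=[]
    for i in range(n):
        s=readout.state(); P.append(s["eef_pos"]);E.append(R.from_euler("xyz",s["tcp_rot"]).as_quat()); read_camera("top")
    E=np.array(E); E*=np.sign(E@E[0])[:,None]
    print("sd",np.std(P,0).round(2)); return np.mean(P,0),R.from_quat(E.mean(0))
E
python3 - <<'E'
from h import *
a=avg(); print(a[0],a[1].as_euler("xyz",degrees=True))
rows(np.array([602,20.4,137.]),tool(5),5,5,a)
E
```

```text
sd [0.02 0.05 0.04]
[601.75064158  21.93134426 190.90587266] [-90.21805565  -0.31437363   5.00581451]
[[[-0.0,1.08,-0.03],[0.04,0.0,0.06],5],[[-0.0,1.08,-0.03],[0.04,0.0,0.06],5],[[-0.0,1.08,-0.03],[0.04,0.0,0.06],5],[[-0.0,1.08,-0.03],[0.04,0.0,0.06],5],[[0.0,1.08,-0.03],[0.04,0.0,0.06],5]]
```

>>> apply_moves --increments '[[[0,1.8,-0.1],[0,0,0.1],5],[[0,1.8,-0.1],[0,0,0.1],5],[[0,1.5,0],[0,0,0.1],5],[[0,0.3,0],[0,0,0],5],[[0,0,0],[0,0,0],5]]'

```text
t: 5.72
eef_pos: [601.6, 19.4, 132.1]
tcp_rot: [-1.574, 0.002, 0.087]
ft_force: [0.5, 0.4, 0.1]
opening: 0.526
```

Run:
```python
from h import *
s=readout.state(); a=pose(s); print(a[0],a[1].as_euler("xyz",degrees=True),s["ft_force"])
p=wcam(read_camera("wrist"),a); overlay(p,model(612,21.2,63,5),(150,150,310,270),5,"w4.png")
```

```text
[601.61350089  19.40142495 132.11519677] [-90.20186995   0.1067526    4.98350918] [0.50637251 0.37932347 0.12819759]
```

View pics/w4.png

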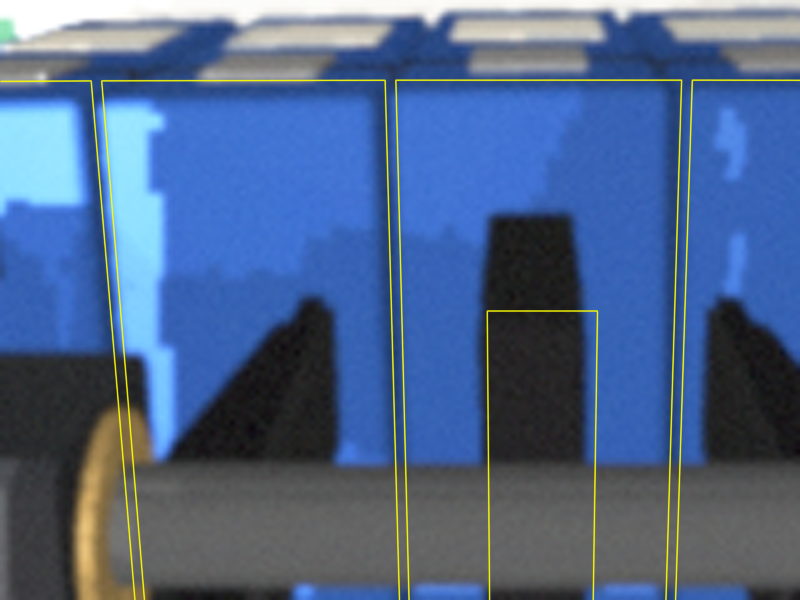

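>>> apply_moves --increments '[[[0,-0.4,0.14],[0,0,0],5],[[0,0,0],[0,0,0],5],[[0,0,0],[0,0,0],3],[[0,0,0],[0,0,0],2],[[0,0,0],[0,0,0],1.6]]'

```text
t: 6.4
eef_pos: [602.1, 21.0, 138.2]
tcp_rot: [-1.575, -0.001, 0.087]
ft_force: [-0.9, 1.0, -1.1]
opening: 0.265
```

Run:
```python
from h import *
s=readout.state(); a=pose(s); print(a[0],a[1].as_euler("xyz",degrees=True),s["ft_force"],s["opening"]*95)
p=read_camera("wrist"); x0,y0=150,150
im=p["img"][220:240].astype(float).mean(0).mean(1); print((im[205:300]).round(0).astype(int).tolist())
```

```text
[602.12494922  20.97313599 138.21511049] [-9.02282637e+01 -6.95146550e-02  4.98938675e+00] [-0.92962279  0.96589585 -1.07233142] 25.175806095413158
[43, 44, 49, 59, 68, 71, 69, 68, 74, 80, 73, 60, 48, 42, 36, 30, 26, 25, 24, 24, 24, 26, 28, 30, 31, 33, 33, 33, 33, 44, 74, 102, 111, 114, 112, 113, 110, 106, 88, 58, 39, 37, 37, 36, 37, 37, 37, 38, 37, 38, 36, 37, 38, 37, 37, 37, 37, 36, 56, 90, 107, 111, 111, 111, 111, 111, 105, 82, 52, 36, 33, 33, 33, 32, 30, 28, 26, 23, 25, 25, 24, 27, 29, 35, 41, 49, 56, 71, 79, 75, 67, 69, 71, 70, 60]
```

>>> apply_moves --increments '[[[0,0,0],[0,0,0],1.4],[[0,0,0],[0,0,0],1.1],[[0,0,0],[0,0,0],0.8],[[0,0,0],[0,0,0],0.5],[[0,0,0],[0,0,0],0.5]]'

```text
t: 7.08
eef_pos: [602.1, 21.0, 138.1]
tcp_rot: [-1.575, -0.001, 0.087]
ft_force: [0.7, -0.7, -0.4]
opening: 0.126
```

Run:
```python
from h import *
s=readout.state(); a=pose(s); print(a[0],a[1].as_euler("xyz",degrees=True),s["ft_force"],s["opening"]*95)
# tip: rotate about pivot, case frame axes yaw 5
r5=R.from_euler("z",5,degrees=True); piv=a[0]-r5.apply([40,0,0]); piv[2]=8
p0=a[0]; prev=p0
for th in range(2,23,2):
    # exact pivot plus 3mm feet slide in first steps
    d=r5.inv().apply(a[0]-piv); q=R.from_euler("y",-th,degrees=True).apply(d)+[-min(3,th*.75),0,0]
    pt=piv+r5.apply(q)
    sh=tool(5,th-2).inv().apply(pt-prev)/10; print(th,sh.round(2),(tool(5,th-2).inv()*tool(5,th)).as_rotvec(degrees=True).round(2)); prev=pt
print(prev)
```

```text
[602.11800192  20.99819134 138.11926435] [-9.02151725e+01 -5.73719610e-02  4.97570901e+00] [ 0.68788757 -0.682655   -0.40576384] 11.931294254224316
2 [-0.61 -0.13 -0.  ] [-0. -0. -2.]
4 [-0.61 -0.14  0.  ] [ 0.  0. -2.]
6 [-0.46 -0.13 -0.  ] [-0. -0. -2.]
8 [-0.46 -0.13  0.  ] [ 0.  0. -2.]
10 [-0.46 -0.13 -0.  ] [-0. -0. -2.]
12 [-0.46 -0.13 -0.  ] [ 0.  0. -2.]
14 [-0.46 -0.13  0.  ] [-0.  0. -2.]
16 [-0.46 -0.13 -0.  ] [-0. -0. -2.]
18 [-0.46 -0.13 -0.  ] [-0. -0. -2.]
20 [-0.46 -0.13 -0.  ] [-0. -0. -2.]
22 [-0.46 -0.13  0.  ] [-0. -0. -2.]
[547.66980502  16.23459136 143.62874481]
```

>>> apply_moves --increments '[[[-0.6,-0.13,0],[0,0,-2],0.5],[[-0.6,-0.14,0],[0,0,-2],0.5],[[-0.46,-0.14,0],[0,0,-2],0.5],[[-0.46,-0.14,0],[0,0,-2],0.5],[[-0.46,-0.14,0],[0,0,-2],0.5]]'

```text
t: 7.7
eef_pos: [577.3, 18.8, 143.0]
tcp_rot: [-1.575, -0.184, 0.088]
ft_force: [2.2, 1.3, -4.1]
opening: 0.122
```

>>> apply_moves --increments '[[[-0.46,-0.14,0],[0,0,-2],0.5],[[-0.46,-0.14,0],[0,0,-2],0.5],[[-0.46,-0.14,0],[0,0,-2],0.5],[[-0.46,-0.14,0],[0,0,-2],0.5],[[-0.46,-0.14,0],[0,0,-2],0.5]]'

```text
t: 8.32
eef_pos: [554.4, 16.6, 143.7]
tcp_rot: [-1.577, -0.368, 0.09]
ft_force: [4.0, 1.6, -5.7]
opening: 0.126
```

Run:
```python
from h import *
s=readout.state(); a=pose(s); print(a[0],a[1].as_euler("xyz",degrees=True),s["ft_force"],s["opening"]*95)
r5=R.from_euler("z",5,degrees=True); print((tool(5,0).inv()*a[1]).as_rotvec(degrees=True))
p=read_camera("scene"); x=p["img"][130:290,210:370,::-1]
w=read_camera("wrist")["img"][130:290,150:310,::-1]
cv2.imwrite("pics/t1.png",np.hstack([cv2.resize(x,None,fx=2.5,fy=2.5),cv2.resize(w,None,fx=2.5,fy=2.5)]))
```

```text
[554.37252637  16.55740311 143.69347089] [-90.35402642 -21.09391767   5.12950432] [ 3.97595824  1.59446661 -5.74956102] 11.933977935021874
[ -0.32617942  -0.06286896 -21.09423227]
```

View pics/t1.png

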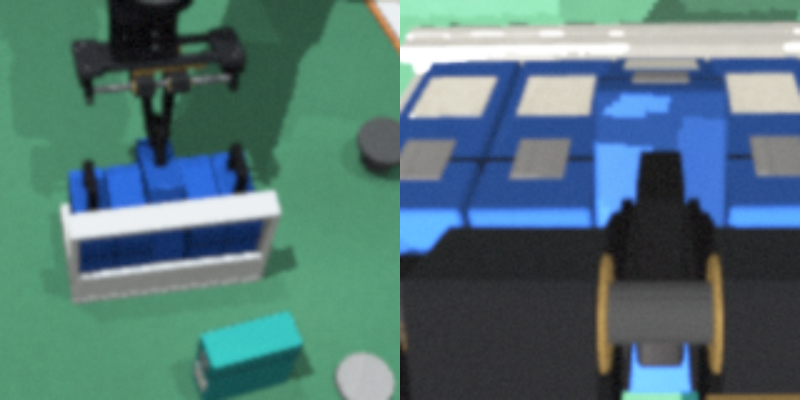

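Run:
```python
from h import *
a=pose(); r5=R.from_euler("z",5,degrees=True); T=a[1]
for d in([-.3,0,1.],[-1,0,1],[-1,0,.6]): print(d,(T.inv().apply(r5.apply(d))).round(2))
```

```text
[-0.3, 0, 1.0] [ 0.08 -1.04 -0.01]
[-1, 0, 1] [-0.58 -1.29 -0.01]
[-1, 0, 0.6] [-0.72 -0.92 -0.  ]
```

>>> apply_moves --increments '[[[0,-0.7,0],[0,0,0],0.5],[[0,-0.9,0],[0,0,0],0.5],[[-0.1,-1.0,0],[0,0,0],0.5],[[-0.5,-1.2,0],[0,0,0],0.5],[[-0.6,-1.3,0],[0,0,0],0.5]]'

```text
t: 9.05
eef_pos: [521.4, 14.4, 188.2]
tcp_rot: [-1.575, -0.359, 0.09]
ft_force: [-0.1, -1.0, -6.0]
opening: 0.124
```

>>> apply_moves --increments '[[[-0.7,-1.5,0],[0,0,0],0.5],[[-0.9,-1.7,0],[0,0,0],0.5],[[-1.0,-1.8,0],[0,0,0],0.5],[[-1.2,-1.5,0],[0,0,0],0.5],[[-1.2,-1.3,0],[0,0,0],0.5]]'

```text
t: 9.68
eef_pos: [441.3, 8.0, 248.0]
tcp_rot: [-1.576, -0.359, 0.09]
ft_force: [-0.8, 0.1, -6.3]
opening: 0.122
```

Run:
```python
from h import *
s=readout.state(); a=pose(s); print(a[0],a[1].as_euler("xyz",degrees=True),s["ft_force"],s["opening"]*95,s["joints"])
p=read_camera("scene"); x=p["img"][110:270,190:350,::-1]
w=read_camera("wrist")["img"][130:290,150:310,::-1]
cv2.imwrite("pics/t2.png",np.hstack([cv2.resize(x,None,fx=2.5,fy=2.5),cv2.resize(w,None,fx=2.5,fy=2.5)]))
```

```text
[441.30446116   7.98138513 248.03166513] [-90.29017548 -20.57934679   5.16459615] [-0.77024633  0.10009303 -6.33900156] 11.543708509323153 [-0.18945928  0.06073753  2.14958078  0.16636339  0.59002699 -1.9718924 ]
```

View pics/t2.png

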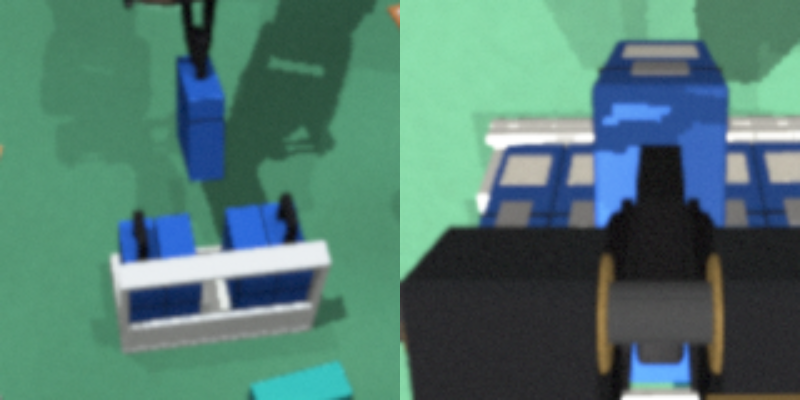

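```bash
cat >> h.py <<'E'
def mat(p):
    h=cv2.cvtColor(np.ascontiguousarray(p["img"]),cv2.COLOR_RGB2HSV); m=cv2.inRange(h,(10,80,120),(25,255,255))
    n,l,st,c=cv2.connectedComponentsWithStats(m); k=1+np.argmax(st[1:,4]); cnt=cv2.findContours((l==k).astype(np.uint8),0,2)[0][0]
    W=np.array([pix2plane(p,x[0],4)[:2] for x in cnt],np.float32); return st[k,4],cv2.minAreaRect(W)
E
python3 - <<'E'
from h import *
for c in("top","scene"): print(c,mat(read_camera(c)))
rows(np.array([433.7,-310,215]),tool(-11),15,0.5)
E
```

```text
top (np.int32(1784), ((442.9003601074219, -313.00469970703125), (120.3114013671875, 160.09628295898438), 77.57544708251953))
scene (np.int32(1516), ((445.58740234375, -312.26556396484375), (120.40608978271484, 160.42901611328125), 77.48978424072266))
[[[-0.31,0.13,-2.1],[-0.17,1.06,1.37],0.5],[[-0.27,0.14,-2.11],[-0.17,1.06,1.37],0.5],[[-0.23,0.15,-2.11],[-0.17,1.06,1.37],0.5],[[-0.18,0.16,-2.12],[-0.17,1.06,1.37],0.5],[[-0.14,0.17,-2.12],[-0.17,1.06,1.37],0.5]]
[[[-0.1,0.18,-2.12],[-0.17,1.06,1.37],0.5],[[-0.05,0.19,-2.12],[-0.17,1.06,1.37],0.5],[[-0.01,0.2,-2.12],[-0.17,1.06,1.37],0.5],[[0.04,0.2,-2.12],[-0.17,1.06,1.37],0.5],[[0.08,0.21,-2.12],[-0.17,1.06,1.37],0.5]]
[[[0.13,0.21,-2.12],[-0.17,1.06,1.37],0.5],[[0.17,0.22,-2.11],[-0.17,1.06,1.37],0.5],[[0.21,0.22,-2.11],[-0.17,1.06,1.37],0.5],[[0.26,0.22,-2.1],[-0.17,1.06,1.37],0.5],[[0.3,0.22,-2.1],[-0.17,1.06,1.37],0.5]]
```

>>> apply_moves --increments '[[[-0.3,0.1,-1.4],[-0.2,1.1,1.4],0.5],[[-0.3,0.1,-2.1],[-0.2,1.1,1.4],0.5],[[-0.2,0.2,-2.1],[-0.2,1.1,1.4],0.5],[[-0.2,0.2,-2.1],[-0.2,1.1,1.4],0.5],[[-0.1,0.2,-2.1],[-0.2,1.1,1.4],0.5]]'

```text
t: 10.5
eef_pos: [440.1, -95.8, 234.5]
tcp_rot: [-1.563, -0.228, -0.015]
ft_force: [0.5, 1.0, -5.8]
opening: 0.124
```

>>> apply_moves --increments '[[[-0.1,0.2,-2.1],[-0.2,1.1,1.4],0.5],[[0,0.2,-2.1],[-0.2,1.1,1.4],0.5],[[0,0.2,-2.1],[-0.2,1.1,1.4],0.5],[[0,0.2,-2.1],[-0.2,1.1,1.4],0.5],[[0.1,0.2,-2.1],[-0.2,1.1,1.4],0.5]]'

```text
t: 11.12
eef_pos: [436.8, -209.5, 220.9]
tcp_rot: [-1.564, -0.095, -0.12]
ft_force: [0.6, 0.0, -6.8]
opening: 0.126
```

Run:
```python
from h import *
s=readout.state(); a=pose(s); print(a[0],a[1].as_euler("xyz",degrees=True),s["ft_force"],s["opening"]*95,s["joints"])
rows(np.array([434.4,-310.5,200]),tool(-12),5,0.5)
```

```text
[ 436.81589753 -209.48968565  220.88011213] [-89.59590299  -5.45231283  -6.87640991] [ 0.64812152  0.01061713 -6.76251977] 11.949786504544118 [-0.61267179  0.25175484  1.93777936  0.06682961  0.87258661 -2.10472352]
[[[0.15,0.42,-2.01],[-0.13,1.03,1.09],0.5],[[0.2,0.42,-2.01],[-0.13,1.03,1.09],0.5],[[0.24,0.42,-2.01],[-0.13,1.03,1.09],0.5],[[0.29,0.42,-2.0],[-0.13,1.03,1.09],0.5],[[0.33,0.42,-1.99],[-0.13,1.03,1.09],0.5]]
```

>>> apply_moves --increments '[[[0.2,0.4,-2.0],[-0.1,1.0,1.1],0.5],[[0.2,0.4,-2.0],[-0.1,1.0,1.1],0.5],[[0.2,0.4,-2.0],[-0.1,1.0,1.1],0.5],[[0.3,0.4,-1.8],[-0.1,1.0,1.1],0.5],[[0.2,0.4,-1.0],[-0.1,0.7,0.8],0.5]]'

```text
t: 11.75
eef_pos: [435.5, -305.5, 199.2]
tcp_rot: [-1.569, 0.002, -0.209]
ft_force: [-0.1, 0.3, -6.1]
opening: 0.125
```

Run:
```python
from h import *
a=avg(); print(a[0],a[1].as_euler("xyz",degrees=True),readout.state()["ft_force"])
rows(np.array([434.4,-310.5,160]),tool(-12),5,0.5,a)
p=read_camera("scene"); x=p["img"][100:260,100:260,::-1]
w=read_camera("wrist")["img"][130:290,150:310,::-1]
cv2.imwrite("pics/t3.png",np.hstack([cv2.resize(x,None,fx=2.5,fy=2.5),cv2.resize(w,None,fx=2.5,fy=2.5)]))
```

```text
sd [0.04 0.72 0.21]
[ 435.47386612 -305.30861786  198.9331724 ] [-89.88211045   0.12960399 -11.94749177] [-0.07395071 -0.02048968 -5.60543355]
[[[0.0,0.78,-0.11],[-0.02,0.01,-0.03],0.5],[[0.0,0.78,-0.11],[-0.02,0.01,-0.03],0.5],[[0.0,0.78,-0.11],[-0.02,0.01,-0.03],0.5],[[0.0,0.78,-0.11],[-0.02,0.01,-0.03],0.5],[[0.0,0.78,-0.11],[-0.02,0.01,-0.03],0.5]]
```

View pics/t3.png

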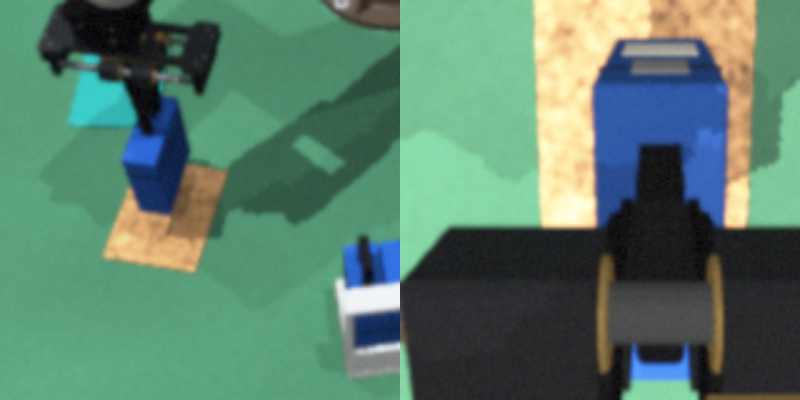

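Run:
```python
from h import *
a=pose(); p=wcam(read_camera("wrist"),a)
for tl in(-4,0,4):
    # case frame from tool: grip bar at TCP - 18.8*down ; tilt about grip point
    r=R.from_euler("z",-12,degrees=True)*R.from_euler("y",-tl,degrees=True); g=a[0]+[0,0,18.8]
    c=g+r.apply([10,0,-92.9+0])  # centre
    # at grasp TCP was 130.1 above underside -> centre 75.1 below TCP
    c=g+r.apply([10,0,-93.9])
    print(tl,proj(p,[c+r.apply(v) for v in[(-50,-20,55),(-50,20,55),(-50,-20,-55),(-50,20,-55),(-32,0,102)]]).round(1).tolist())
x=p["img"]; print(x[135:175,225].tolist()[::1]); print(x[135:175,252,2].tolist())
```

```text
-4 [[227.8, 159.7], [284.3, 159.8], [236.8, 139.4], [273.1, 139.5], [256.8, 208.5]]
0 [[228.2, 162.8], [283.7, 162.9], [237.1, 148.5], [272.7, 148.6], [256.7, 206.6]]
4 [[228.6, 166.0], [283.2, 166.1], [237.3, 157.5], [272.4, 157.6], [256.7, 204.9]]
[[245, 203, 144], [246, 207, 145], [250, 217, 152], [253, 228, 163], [254, 238, 175], [255, 242, 183], [255, 240, 179], [255, 242, 183], [255, 244, 186], [255, 247, 192], [255, 247, 193], [255, 249, 196], [255, 248, 195], [255, 246, 189], [254, 240, 179], [254, 235, 172], [254, 231, 169], [253, 229, 165], [253, 226, 161], [253, 227, 162], [254, 231, 169], [254, 234, 171], [254, 238, 176], [255, 243, 183], [255, 242, 183], [254, 238, 178], [254, 233, 171], [253, 228, 166], [253, 226, 164], [252, 225, 162], [253, 227, 166], [254, 231, 171], [253, 231, 172], [252, 225, 162], [250, 217, 155], [247, 208, 148], [246, 205, 147], [246, 206, 148], [245, 202, 144], [243, 199, 143]]
[99, 95, 95, 100, 107, 109, 114, 117, 119, 116, 110, 114, 129, 140, 147, 159, 163, 136, 110, 100, 97, 99, 110, 127, 120, 112, 111, 119, 137, 157, 163, 166, 168, 168, 168, 169, 167, 168, 168, 167]
```

>>> apply_moves --increments '[[[0,0.9,-0.2],[0,0,-0.7],0.5],[[0,1.2,-0.2],[0,0,-0.7],0.5],[[0,1.2,-0.1],[0,0,-0.6],0.5],[[0,0.8,0],[0,0,0],0.5],[[0,0.3,0],[0,0,0],0.5]]'

```text
t: 12.72
eef_pos: [435.2, -307.6, 153.9]
tcp_rot: [-1.569, -0.038, -0.205]
ft_force: [-0.2, -0.2, -6.2]
opening: 0.127
```

Run:
```python
from h import *
a=avg(3); s=readout.state(); print(a[0],a[1].as_euler("xyz",degrees=True),s["ft_force"])
p=wcam(read_camera("wrist"),a)
cv2.imwrite("pics/t4.png",cv2.resize(p["img"][125:245,190:330,::-1],None,fx=5,fy=5))
```

```text
sd [0.04 0.04 0.16]
[ 435.16570732 -307.63433889  153.99348454] [-89.91434983  -2.15823563 -11.73659924] [ 0.97343963 -0.26879694 -6.06870839]
```

>>> apply_moves --increments '[[[0,0.4,-0.3],[0,0,0],0.5],[[0,0.4,0],[0,0,0],0.5],[[0,0.4,0],[0,0,0],0.5],[[0,0.3,0],[0,0,0],0.5],[[0,0,0],[0,0,0],0.5]]'

```text
t: 13.55
eef_pos: [435.6, -311.3, 139.1]
tcp_rot: [-1.57, -0.039, -0.205]
ft_force: [-0.5, -0.1, -6.6]
opening: 0.122
```

>>> apply_moves --increments '[[[0,0.1,0],[0,0,0],0.5],[[0,0.1,0],[0,0,0],0.5],[[0,0.1,0],[0,0,0],0.5],[[0,0,0],[0,0,0],0.5],[[0,0,0],[0,0,0],0.5]]'

```text
t: 14.18
eef_pos: [435.9, -311.4, 136.2]
tcp_rot: [-1.571, -0.04, -0.205]
ft_force: [-0.6, 0.0, -6.3]
opening: 0.124
```

>>> apply_moves --increments '[[[0,0.1,0],[0,0,0],0.5],[[0,0.05,0],[0,0,0],0.5],[[0,0.05,0],[0,0,0],0.5],[[0,0,0],[0,0,0],0.5],[[0,0,0],[0,0,0],0.5]]'

```text
t: 14.8
eef_pos: [436.1, -311.5, 134.3]
tcp_rot: [-1.571, -0.04, -0.205]
ft_force: [-0.4, 0.5, -5.0]
opening: 0.125
```

>>> apply_moves --increments '[[[0,0.05,0],[0,0,0],0.5],[[0,0.05,0],[0,0,0],0.5],[[0,0.05,0],[0,0,0],0.5],[[0,0,0],[0,0,0],0.5],[[0,0,0],[0,0,0],0.5]]'

```text
t: 15.42
eef_pos: [436.3, -311.6, 134.2]
tcp_rot: [-1.572, -0.041, -0.204]
ft_force: [-0.0, -0.1, -0.6]
opening: 0.124
```

Run:
```python
from h import *
p=read_camera("scene"); x=p["img"][110:210,110:210,::-1]
w=read_camera("wrist")["img"][130:230,190:330,::-1]
cv2.imwrite("pics/t5.png",np.hstack([cv2.resize(x,(400,400)),cv2.resize(w,(400,400))]))
```

```text
(no output)
```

View pics/t5.png

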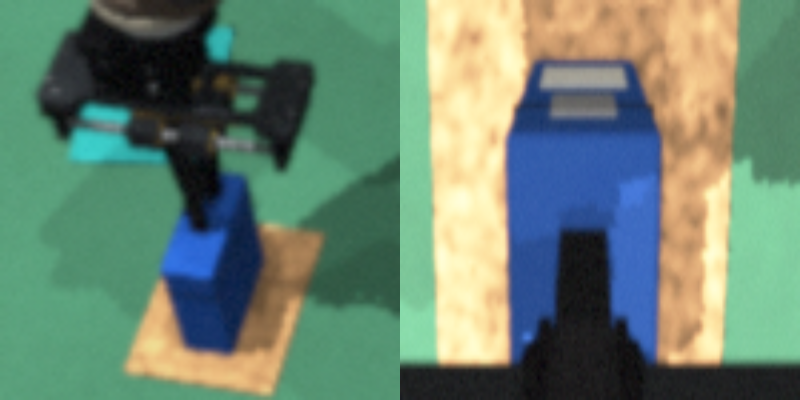

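>>> apply_moves --increments '[[[0,0,0],[0,0,0],0.5],[[0,0.05,0],[0,0,0],0.5],[[0,0,0],[0,0,0],0.5],[[0,0,0],[0,0,0],0.5],[[0,0,0],[0,0,0],0.5]]'

```text
t: 16.15
eef_pos: [436.3, -311.6, 134.2]
tcp_rot: [-1.572, -0.042, -0.204]
ft_force: [-0.9, 0.7, 1.3]
opening: 0.12
```

>>> apply_moves --increments '[[[0,0,0],[0,0,0],1.2],[[0,0,0],[0,0,0],1.5],[[0,0,0],[0,0,0],2.5],[[0,0,0],[0,0,0],4],[[0,0,0],[0,0,0],5]]'

```text
t: 16.77
eef_pos: [437.0, -312.3, 134.4]
tcp_rot: [-1.573, -0.044, -0.204]
ft_force: [0.1, -0.7, 0.6]
opening: 0.417
```

>>> apply_moves --increments '[[[0,0,0],[0,0,0],5],[[0,-0.8,0],[0,0,0],5],[[0,-1.5,0],[0,0,0],5],[[0,-2.5,0],[0,0,0],5],[[0,-3,0],[0,0,0],5]]'

```text
t: 17.4
eef_pos: [433.1, -311.1, 215.5]
tcp_rot: [-1.572, -0.042, -0.205]
ft_force: [0.1, -0.3, 0.3]
opening: 0.526
```

>>> apply_moves --increments '[[[0,-3,0],[0,0,0],5],[[0,-3,0],[0,0,0],5],[[-2,-2,0],[0,0,0],5],[[-2,0,0],[0,0,0],5],[[0,0,0],[0,0,0],5]]'

```text
t: 18.02
eef_pos: [388.9, -301.5, 302.5]
tcp_rot: [-1.576, -0.048, -0.204]
ft_force: [-0.5, 0.3, 0.1]
opening: 0.529
```

Run:
```python
from h import *
s=readout.state();a=pose(s);print(s["t"],a[0],s["ft_force"],s["opening"])
p=wcam(read_camera("wrist"),a); q=read_camera("scene"); t=read_camera("top")
for n,c in(("wrist",p),("scene",q),("top",t)):
    for th in("case_mid_center","case_left_center","case_right_center"):
        for d in nets.mark_of(c,th)[:3]: print(n,th,round(d["confidence"],2),cam2world(c,d["point"]).round(1))
r=R.from_euler("z",-11.8,degrees=True); c0=np.array([446.,-313.5,59])
L=[[c0+r.apply(v) for v in[(-50,-20,z),(50,-20,z),(50,20,z),(-50,20,z)]] for z in(-55,55)]
overlay(q,L,(90,100,340,270),2.2,"f1.png"); A=cv2.imread("pics/f1.png"); 
overlay(p,L,(120,30,360,200),2.2,"f2.png"); B=cv2.imread("pics/f2.png")
h=min(A.shape[0],B.shape[0]); f=np.hstack([A[:h],B[:h]]); cv2.imwrite("pics/f.png",cv2.resize(f,None,fx=.74,fy=.74))
```

```text
18.025 [ 388.86350509 -301.48799906  302.46908041] [-0.45255791  0.31443843  0.06376485] 0.5294386714716101
scene case_mid_center 0.7 [ 447.8 -313.    55.3]
scene case_left_center 0.74 [784.9 103.2  53.7]
scene case_left_center 0.74 [ 449.7 -311.6   54.7]
scene case_left_center 0.58 [612.1  64.8  62.8]
scene case_right_center 0.7 [617.4 -18.9  62.3]
top case_mid_center 0.88 [ 447.  -313.3   56.2]
top case_left_center 0.97 [609.5  64.6  61.3]
top case_left_center 0.75 [787.3 105.8  56.7]
top case_right_center 0.79 [617.3 -16.8  65.3]
```

View pics/f.png

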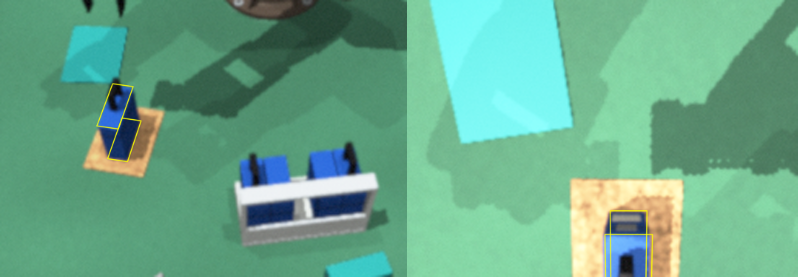

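```bash
python3 -c "
from cell import env
print(env.job_done())"
```

```text
the job is handed in; nothing more can be done
None
```

The middle case is out of the rack and standing upright near the middle of the cork mat, and I have handed the job in. I gripped it by the handle and tipped it about 21° over the front lip. I then drew it up and forward clear of the strap, set it down and let go.

- **Position on the mat:** the networks put the case at about (447, -313) mm, and the mat's centre measured (444, -313) mm. That is about 3 mm off centre, roughly within the accuracy of the measurements.
- **Upright:** the case looked upright in the last picture and matched a drawn upright outline. It had swung about 2° in the grip while being carried. I tilted the tool to compensate before setting it down.
- **Neighbours:** the left and right cases measured within about 3 mm of where they were before the move, and the pictures show both standing in the rack.
- **Forces and time:** the forces read at the ends of moves stayed under 10 N. The arm was clear of everything at about 18 s of the 42 s allowed.
- **Disagreements:** the last wrist picture gave no network detections, so the final check rests on the scene and top cameras. In the scene picture the networks also offered the placed case and the turquoise box as the left neighbour. I took these to be look-alikes.

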